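# Drive the stuck piston out of the noodle press

## Robot

A 6-joint arm with a two-finger parallel gripper is mounted at the origin on the work surface. World frame = base frame: x ahead of the robot, y to its left, z up, the work surface at z = 0. Lengths are in mm, angles in rad, forces in N, time in s.
With the tool pointing down it reaches from about 350 to 850 mm from the base axis. Payload 8.1 kg.
Tool frame: the origin (TCP) lies midway between the tips of the shut fingers; the grasp point (between the pads) lies 19 mm behind it; z points along the fingers, y is the direction in which the jaws open and shut (so a half turn about z gives the same grasp; the last joint's range is limited). The gripper opens to 93 mm and grips with 3 to 60 N. Pads are 15 mm wide; open, the fingers measure 128 mm over their backs; the gripper's body (75 mm by 188 mm) begins 65 mm behind the grasp point.
Start: joints at [1.132, 0.13, 1.488, -0, 1.523, -0.085], TCP at [207.858, 562.85, 218.635] pointing down, gripper open.
Joint ranges: [-2.96, 2.96], [-0.89, 2.26], [0.02, 2.5], [-1.34, 4.48], [0, 2.73], [-2.66, 2.66]. Speed limits (rad/s): [2.39, 2.39, 2.79, 3.14, 3.14, 3.14].

## Interface

Orientations are given as a unit quaternion [w, x, y, z].
In Python, from cell import move_pose, servo_line, movej, gripper_to, hold, ik, state, snapshot, camera_info, Unreachable, job_done gives the robot as it stands. The module is installed in compiled form; this text tells all that it offers. Calls block until the motion is done:
- move_pose(position, orientation): joint-space move of the TCP to a pose.
- servo_line(position, orientation=None, velocity=150, stop_force=None): straight line of the TCP; orientation=None keeps the orientation; velocity is the mean speed in mm/s. With stop_force (N) it stops when the force on the tool has changed by that much, and returns True; else False.
- movej(angles): joint-space move.
- gripper_to(opening, force=None): opening from 0.0 (shut) to 1.0 (fully open); force is the grip in N (None keeps the last); returns when the fingers have stopped.
- hold(seconds).
- ik(position, orientation): joint angles nearest the present ones, or None.
- state(): the state.
- snapshot(name): name is "side" or "top" or "wrist"; returns (picture, depth): 420x560x3 uint8, red, green, blue; 420x560 float32, mm along the optical axis (not along the pixel's ray), 0 where there is no reading.
- camera_info(name): a dict with "fovy" (degrees; the focal length in pixels is half the picture's height over the tangent of half this angle, whatever the lens; pixels are square), "cx", "cy" (the principal point, pixels), "R" (3x3) and "t" (3): a world point X has camera coordinates R X + t. Camera axes: x right, y down, z forward; pixel columns grow to the right and rows downward; lengths in mm; the calibration is good to about 2 mm. The wrist camera is an equidistant fisheye: a pixel r from the principal point sees the ray r / f radians off the axis. A picture is of the moment at which its call begins: read the wrist's pose just before it. camera_info takes no time and is no camera call; for the wrist camera it gives the pose at the moment of the call.
A pose or a line that the arm cannot do raises Unreachable and nothing moves.
- job_done(): hands the job in, once; it reports no verdict.
The state is a dict: "time_s": time; "joint_positions": joint angles; "qd": joint speeds; "effort": joint torques, N m; "eef_pos": TCP position; "tool_rot": TCP orientation; "ft_force": force on the tool from outside, world axes, zero at the start; "moment": the same for the moment, N m; "finger_gap": opening from 0.0 (shut) to 1.0 (fully open).
Only numpy, scipy, OpenCV 4.12 (cv2) and the standard library are available. Lean on these libraries where they do the work, as an engineer would, in place of code of your own. Each camera call takes 0.05 s, during which the arm holds its last target.

## Task

The white nylon piston is stuck in the barrel of the noodle press. Take the push rod from its wooden holder, put it down through the hole in the press's cap and drive the piston gently out of the bottom until it drops free into the clear tray below, without forcing anything: stop pushing as soon as you feel it come free, so that it is not crushed against the tray. Then hang the push rod back in its holder as it was and leave the other things where they stand.

Things in the scene. Friction and masses are not known exactly. Their poses are not given: they have to be found in the camera images.
- press: Noodle press, fixed: a steel barrel, 46 mm across, upright between two posts (at y = +75 and -75 mm, 96 mm high) over the tray. Origin on the table under the barrel's axis, z up. The barrel is open below; its lower end is 37 mm above the table. It withstands 20 N from the rod.
- cap_hole (a point): Centre of the hole in the press's cap, at the cap's flat top, 105 mm above the table on the barrel's axis. The cap is 50 mm across and 6 mm thick, the hole straight, round, 17 mm in diameter. Below the cap the bore is wider than the piston, which is held by sprung pads along the lower 46 mm of the bore.
- tray: Clear acrylic dumpling tray with ridges, 160 x 124 mm, 18 mm high, fixed between the press's posts; origin under its centre, on the barrel's axis. Its floor is 10 mm above the table; a flat bay 46 mm wide between ridges lies under the barrel.
- piston_center (a point): Centre of the piston. It slides down under about 8 to 14 N and comes free when its top leaves the barrel's lower end; then it drops some 3 mm on to the tray's floor, where its centre is 22 mm above the table.
- piston: Loose white nylon piston, an upright cylinder 28 mm across and 24 mm high; origin at the centre of its underside. It starts stuck in the barrel at a depth that differs (its top is 32 to 38 mm below the cap's top). The rod must not press on it with more than 18 N.
- holder: Wooden holder block, fixed, 90 x 90 mm and 115 mm high, with an upright through hole of 20 mm diameter in the middle. Origin on the table under the hole's axis, z up. The push rod hangs in it.
- rod_grip (a point): Middle of the push rod's round wooden handle, the place to grip: 22 mm across, 34 mm above the flange's underside and 26 mm below the handle's top; 149 mm above the table when the rod hangs in the holder. z is up along the handle.
- rod: Push rod, loose, about 150 g. Origin at the underside of the flange (34 mm across) at the handle's lower end, which rests on the holder's top. A straight steel shaft 13 mm across sticks down from it, by 80 to 108 mm: how far differs from time to time and is hidden in the holder; it stays as set while in use.
- salt: Steel salt shaker with twist cap, 40 mm across, 72 mm high, loose. Origin under its centre. Not part of the job.
- dip_bowl: Small white bowl, 76 mm across, 35 mm high, loose. Origin under its centre. Not part of the job.
- rolling_pin: Short maple rolling pin, 200 mm long, 40 mm across, lying crosswise at the back. Origin under its middle. Not part of the job.
- cup: White mug, 72 mm across, 85 mm high, loose. Origin under its centre. Not part of the job.

How it is judged (in metres and radians):
On the way, in this order (a step that is already met when the one before it is completed fails the run):
1. the push rod is lifted out of its holder (z of rod_grip in the frame of holder above 0.2 m), for 0.1 s.
2. the piston is out of the barrel, down on the tray (z of piston_center in the frame of press below 0.0235 m and horizontal distance between piston_center and press below 0.03 m), for 0.2 s.
3. the push rod hangs in its holder again (horizontal distance between rod_grip and holder below 0.008 m and z of rod_grip in the frame of holder below 0.153 m and angle between rod_grip's own z axis and vertical below 0.08 rad), for 0.2 s.
At the end, for the whole second after the job is handed in: The piston lies on the tray floor under the barrel (centre under 23.5 mm above the table, within 30 mm of the barrel axis); the push rod hangs upright in its holder on its flange (grip point within 8 mm of the hole axis, 143 to 153 mm above the table, tilt under 0.08 rad) (all of step 2 and all of step 3 and z of rod_grip in the frame of holder above 0.143 m); the robot touches nothing.
It fails at once if the rod presses on the piston with more than 18 N (contact force between rod and piston above 18 N).
It fails at once if the rod presses on the press with more than 20 N (contact force between rod and press above 20 N).
It fails at once if a bystander is shifted by more than 25 mm (distance of any of salt, dip_bowl, rolling_pin, cup from where it was at the start of the episode above 0.025 m).
It also fails if it takes over 67 s, if anything falls off the work surface, if the arm or the gripper's body presses on something with over 40 N, if the wrist force passes 120 N, or if a joint passes its speed limit or range.

## Working session

There is one attempt and no reset: what is moved stays moved. The work goes in short steps, each a Python script; the robot and the scene stay as the last script left them, time stands still between calls to the robot, and variables do not carry over. Pictures are saved under pics/ and viewed, and the job is handed in when it is done.

```bash
mkdir -p pics
cat > h.py <<'E'
import numpy as np, cv2
from cell import *
def snap(n,f):
    p,d=snapshot(n); cv2.imwrite('pics/'+f+'.png',p[:,:,::-1]); np.save('pics/'+f+'.npy',d); return p,d
def back(ci,u,v,Z,fish=False):
    f=210/np.tan(np.radians(ci['fovy'])/2)
    c=np.array([(u-ci['cx'])/f*Z,(v-ci['cy'])/f*Z,Z]); return np.array(ci['R']).T@(c-np.array(ci['t']))
def ray(ci,u,v,z,fish=False):
    f=210/np.tan(np.radians(ci['fovy'])/2); R=np.array(ci['R']);t=np.array(ci['t'])
    a=np.array([u-ci['cx'],v-ci['cy']])
    if fish:
        r=np.hypot(*a); th=r/f; d=np.array([*(a/max(r,1e-9)*np.sin(th)),np.cos(th)])
    else: d=np.array([*(a/f),1])
    o=-R.T@t; d=R.T@d; return o+d*(z-o[2])/d[2]
E
python3 - <<'E'
from h import *
for n in ['side','top','wrist']:
    ci=camera_info(n); print(n,ci['fovy'],ci['cx'],ci['cy'],np.round(-np.array(ci['R']).T@np.array(ci['t'])))
    snap(n,n+'0')
s=state(); print(s)
E
```

```text
side 53.8655334659279 280.2430811894877 212.47065434397456 [406. 386. 684.]
top 42.60281980059511 274.5997709891076 207.6547202096993 [491. -23. 994.]
wrist 65.70646984690485 279.0870121897828 213.6978196961114 [141. 589. 383.]
{'time_s': 0.15, 'joint_positions': array([ 1.13160448e+00,  1.30997535e-01,  1.48902217e+00,  1.43176517e-05,
        1.52302476e+00, -8.53829405e-02]), 'qd': array([-0.00049961, -0.00389688, -0.00298004, -0.0004624 , -0.00053474,
       -0.00213889]), 'effort': array([ 1.12342757e-03, -5.60472214e+01, -4.92338920e+01,  7.69493985e-02,
        3.04907025e-02, -9.24253868e-06]), 'eef_pos': array([207.65817201, 562.44429024, 217.82637287]), 'tool_rot': array([-1.95127031e-04,  1.75983481e-01,  9.84392852e-01, -6.99228233e-04]), 'ft_force': array([-0.04290406,  0.19009421,  0.05463377]), 'moment': array([-0.03098466,  0.0078108 ,  0.00965096]), 'finger_gap': 0.998357546119357}
```

View pics/side0.png

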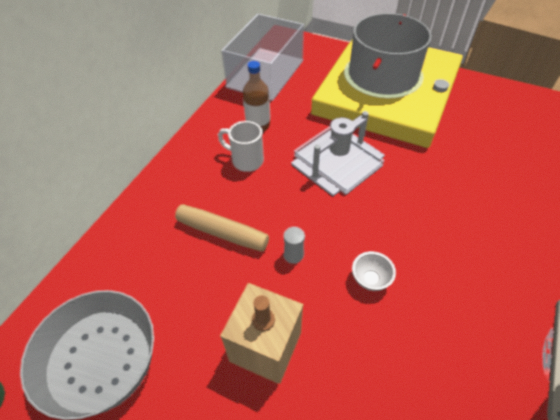

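View pics/top0.png

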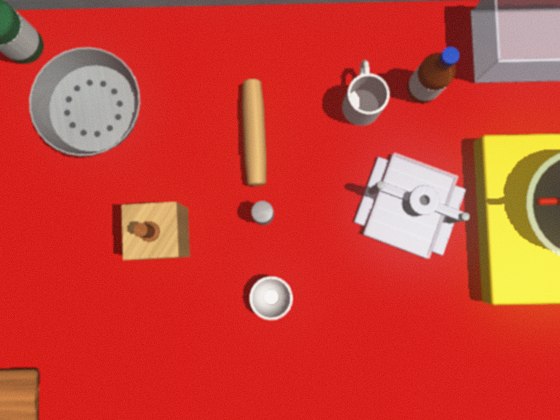

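View pics/wrist0.png

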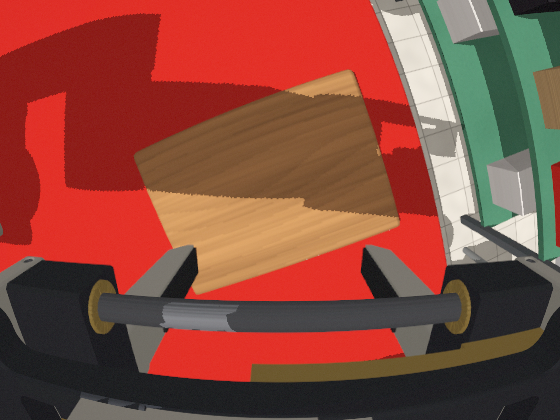

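Run:
```python
from h import *
p=cv2.imread('pics/top0.png'); s=cv2.imread('pics/side0.png')
def c(im,x,y,w,h,k): return cv2.resize(im[y:y+h,x:x+w],None,fx=k,fy=k,interpolation=cv2.INTER_CUBIC)
cv2.imwrite('pics/a.png',np.vstack([np.hstack([c(p,110,190,90,80,4),c(p,350,145,130,120,8/3)[:320]]),np.hstack([c(s,215,280,90,60,4),c(s,285,105,105,60,4)])[:, :706]])if 0 else c(p,350,145,130,120,5))
cv2.imwrite('pics/b.png',c(p,110,190,90,80,7))
cv2.imwrite('pics/c.png',c(s,285,105,105,95,6))
cv2.imwrite('pics/d.png',c(s,215,280,95,105,5))
ct=camera_info('top'); cs=camera_info('side'); print(np.round(ct['R'],3))
d=np.load('pics/top0.npy')
for n,u,v in [('cap',431,200),('handle',140,229),('block',170,245),('salt',262,212),('bowl',271,298),('pin',254,130),('cup',365,98)]:
    print(n,d[v,u],np.round(back(ct,u,v,d[v,u])))
```

```text
[[-0.02  -1.    -0.006]
 [-0.996  0.021 -0.091]
 [ 0.091  0.004 -0.996]]
cap 890.06775 [ 579. -278.  107.]
handle 820.314 [537. 186. 175.]
block 876.99286 [513. 152. 116.]
salt 925.9196 [568.   2.  71.]
bowl 976.27026 [417.  -9.   7.]
pin 968.1236 [719.  15.  42.]
cup 1010.05365 [ 784. -193.    5.]
```

View pics/a.png

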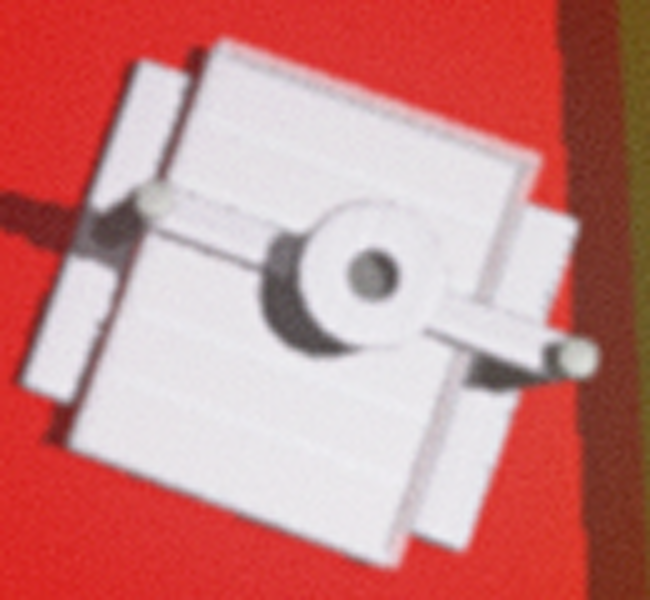

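View pics/b.png

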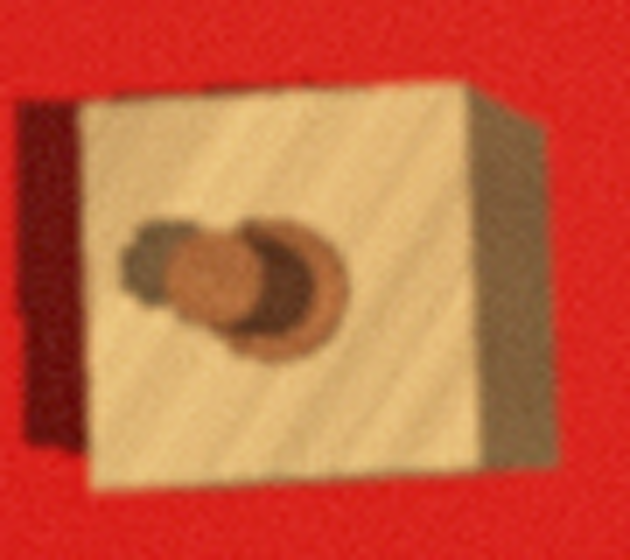

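View pics/c.png

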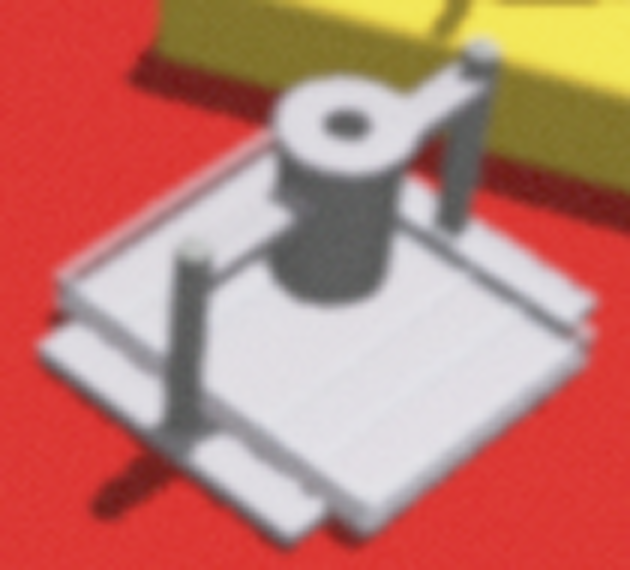

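View pics/d.png

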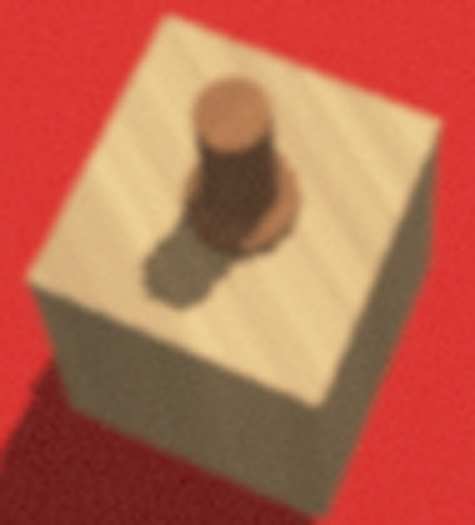

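Run:
```python
from h import *
ct=camera_info('top'); cs=camera_info('side')
T=lambda x,y,x0,y0,k:(x0+(x+.5)/k-.5,y0+(y+.5)/k-.5)
A=lambda x,y,z:np.round(ray(ct,*T(x,y,350,145,5),z),1)
B=lambda x,y,z:np.round(ray(ct,*T(x,y,110,190,7),z),1)
C=lambda x,y,z:np.round(ray(cs,*T(x,y,285,105,6),z),1)
D=lambda x,y,z:np.round(ray(cs,*T(x,y,215,280,5),z),1)
print('hole',A(374,274,105),C(347,124,105)); print('capdisc',A(372,274,105),C(345,124,105))
print('posts',A(154,200,96),A(578,357,96),C(194,247,96),C(483,47,96))
print('handletop',B(212,276,175),D(233,117,175))
print('flange',B(277,290,118))
bt=[B(*p,115) for p in[(80,100),(468,83),(480,468),(92,492)]]; bs=[D(*p,115) for p in [(168,13),(441,122),(318,408),(30,278)]]
print(bt,np.mean(bt,0)); print(bs,np.mean(bs,0))
```

```text
hole [ 580.6 -267.9  105. ] [ 580.1 -266.6  105. ]
capdisc [ 580.6 -267.2  105. ] [ 580.7 -266.3  105. ]
posts [ 607.9 -197.8   96. ] [ 552.2 -337.    96. ] [ 608.4 -197.1   96. ] [ 552.4 -336.1   96. ]
handletop [537.2 186.  175. ] [535.5 187.4 175. ]
flange [536.8 185.4 118. ]
[array([582.5, 232.4, 115. ]), array([584.6, 141.4, 115. ]), array([494.6, 138.9, 115. ]), array([490.9, 229.1, 115. ])] [538.15 185.45 115.  ]
[array([584.4, 141.8, 115. ]), array([494.3, 139.5, 115. ]), array([491.4, 230.1, 115. ]), array([580.7, 231.8, 115. ])] [537.7 185.8 115. ]
```

```bash
cat >> h.py <<'E'
Q=[0,.70710678,.70710678,0]
H=np.array([537.0,186.0]); P=np.array([580.4,-267.0])
def st(m=''):
    s=state(); print(m,'t%.2f'%s['time_s'],np.round(s['eef_pos'],2),'F',np.round(s['ft_force'],2),'M',np.round(s['moment'],2),'gap%.3f'%s['finger_gap']); return s
E
python3 - <<'E'
from h import *
print(ik([*H,130],Q),ik([*P,130],Q))
gripper_to(0.6)
move_pose([*H,230],Q); st()
ci=camera_info('wrist'); snap('wrist','w1'); snap('side','s1'); st()
np.save('pics/w1R.npy',np.c_[ci['R'],ci['t']])
E
```

```text
[ 2.43220595e-01  1.03965042e-01  1.68088707e+00 -4.44089210e-16
  1.35674054e+00  2.43220595e-01] [-5.11389198e-01  2.88064514e-01  1.47184526e+00 -4.44089210e-16
  1.38168288e+00 -5.11389198e-01]
 t2.75 [536.69 186.93 229.98] F [-0.11  0.39 -0.24] M [-0.06  0.05  0.05] gap0.602
 t2.85 [536.64 187.01 229.93] F [-1.01  0.09 -1.08] M [-0.1   0.05  0.03] gap0.593
```

View pics/w1.png

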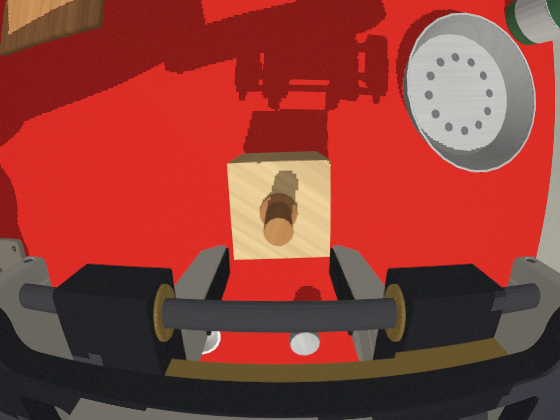

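View pics/s1.png

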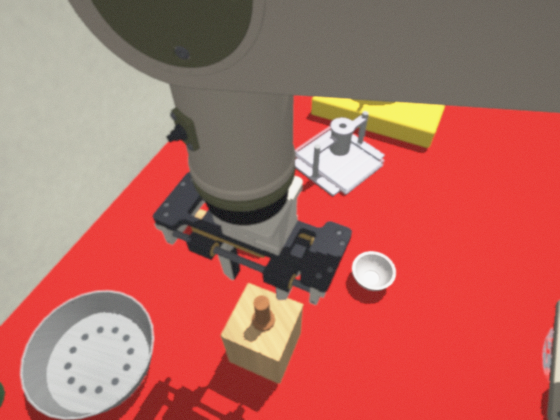

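Run:
```python
from h import *
ci=camera_info('wrist')
print(ray(ci,278,231,175,True))
c=[ray(ci,*p,115,True) for p in[(227,163),(330,160),(330,257),(235,259)]]; print(np.round(c,1),np.mean(c,0))
```

```text
[536.29615367 188.72761811 175.        ]
[[491.7 231.1 115. ]
 [581.2 233.9 115. ]
 [584.9 143.7 115. ]
 [495.9 141.6 115. ]] [538.41835109 187.56399374 115.        ]
```

Run:
```python
from h import *
X=[536.8,186.8]
servo_line([*X,130],Q,velocity=100); hold(.2); st('pre')
gripper_to(0.0,force=50); hold(.2); st('grip')
servo_line([*X,160],Q,velocity=60); st('lift')
servo_line([*X,268],Q,velocity=120); hold(.3);st('up')
snap('side','s2'); snap('top','t2'); st()
```

```text
pre t4.20 [537.27 186.92 130.77] F [0.08 0.42 0.7 ] M [-0.04  0.07 -0.03] gap0.603
grip t5.06 [536.71 186.82 129.97] F [-1.96 -0.41  0.69] M [-0.04  0.2  -0.02] gap0.219
lift t5.71 [536.89 186.83 160.16] F [-0.12  0.71 -2.47] M [-0.13  0.05  0.03] gap0.224
up t7.06 [536.57 186.72 267.41] F [-0.22 -0.18 -2.14] M [-0.09  0.01  0.01] gap0.218
 t7.16 [536.72 186.76 267.74] F [ 0.11 -0.38 -1.86] M [-0.02  0.04  0.06] gap0.227
```

View pics/s2.png

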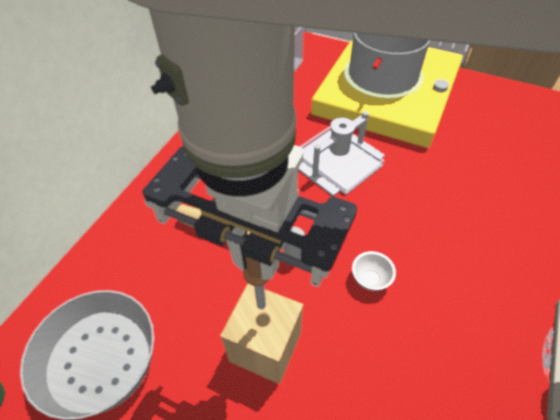

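Run:
```python
from h import *
s=cv2.imread('pics/s2.png')
cv2.imwrite('pics/e.png',cv2.resize(s[240:360,215:305],None,fx=5,fy=5,interpolation=cv2.INTER_CUBIC))
```

```text
(no output)
```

View pics/e.png

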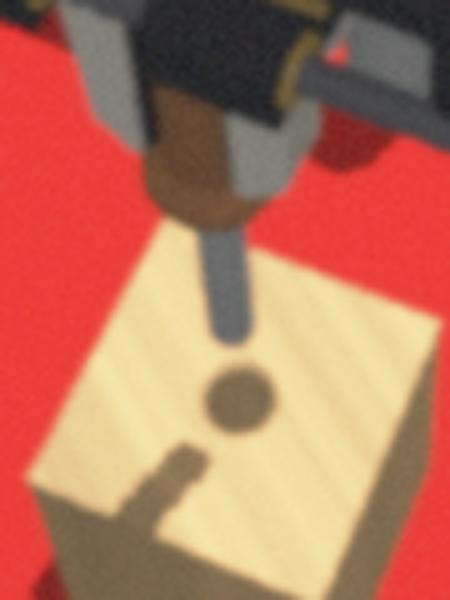

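```bash
cat >> h.py <<'E'
def proj(ci,X):
    f=210/np.tan(np.radians(ci['fovy'])/2); c=np.array(ci['R'])@np.array(X)+np.array(ci['t']); return np.array([c[0]/c[2]*f+ci['cx'],c[1]/c[2]*f+ci['cy']])
E
python3 - <<'E'
from h import *
cs=camera_info('side'); o=lambda x,y:(215+(x+.5)/5-.5,240+(y+.5)/5-.5)
print('hole',ray(cs,*o(240,400),115))
print('tip',o(232,333))
for z in range(140,180,5): print(z,(proj(cs,[536.7,186.8,z])-[214.6,239.6])*5)
for z in [145,150,155,160,165,170]: 
  c=[proj(cs,[536.7+6.5*np.cos(a),186.8+6.5*np.sin(a),z])for a in np.linspace(0,6.28,60)]
  print(z,'lowest',((np.max(c,0)-[214.6,239.6])*5)[1], 'center at pixel',np.round(ray(cs,*o(232,330),z),1))
E
```

```text
hole [537.27869424 186.16477596 115.        ]
tip (261.0, 306.2)
140 [236.46722368 367.26671518]
145 [235.56484097 359.8815632 ]
150 [234.64979882 352.39280561]
155 [233.72182895 344.79824679]
160 [232.78065544 337.09562865]
165 [231.82599448 329.28262838]
170 [230.85755404 321.35685611]
175 [229.87503362 313.31585248]
145 lowest 382.1425643477817 center at pixel [541.6 179.3 145. ]
150 lowest 374.75901948717944 center at pixel [540.4 181.2 150. ]
155 lowest 367.27043006504414 center at pixel [539.1 183.1 155. ]
160 lowest 359.674538341793 center at pixel [537.8 185.1 160. ]
165 lowest 351.96902140967507 center at pixel [536.6 187.  165. ]
170 lowest 344.151488824386 center at pixel [535.3 188.9 170. ]
```

Run:
```python
from h import *
servo_line([*P,262],Q,velocity=250); 
servo_line([*P,216],Q,velocity=80); hold(.3);st('up')
snap('side','s3'); snap('top','t3'); st()
s=cv2.imread('pics/s3.png')
cv2.imwrite('pics/e.png',cv2.resize(s[60:200,270:410],None,fx=4,fy=4,interpolation=cv2.INTER_CUBIC))
cv2.imwrite('pics/f.png',cv2.resize(cv2.imread('pics/t3.png')[130:270,340:500],None,fx=4,fy=4,interpolation=cv2.INTER_CUBIC))
```

```text
up t10.16 [ 580.67 -267.16  216.62] F [ 0.88 -0.27 -0.5 ] M [-0.09  0.03 -0.07] gap0.220
 t10.26 [ 580.51 -267.08  216.3 ] F [ 0.55  0.66 -1.23] M [-0.08  0.06 -0.05] gap0.221
```

View pics/e.png

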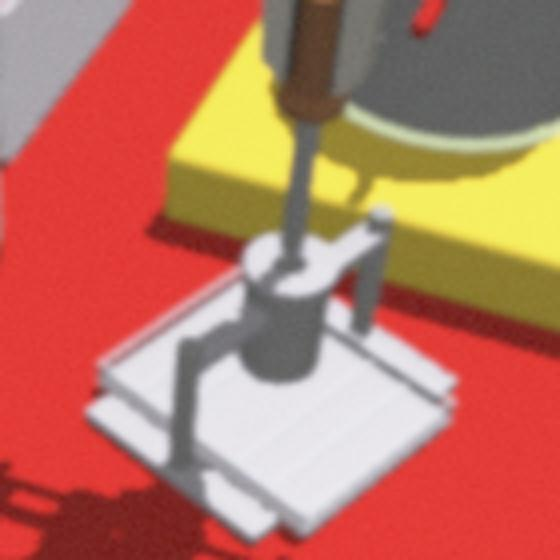

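View pics/f.png

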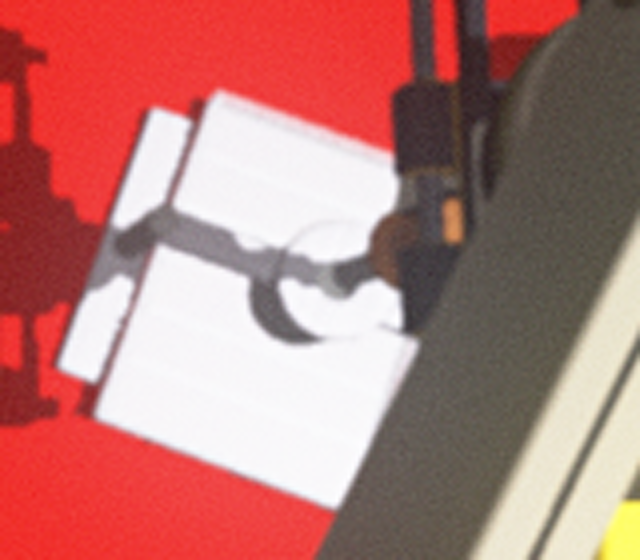

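Run:
```python
from h import *
s=cv2.imread('pics/s3.png')
cv2.imwrite('pics/g.png',cv2.resize(s[85:145,310:385],None,fx=10,fy=10,interpolation=cv2.INTER_CUBIC))
cs=camera_info('side')
print((proj(cs,[580.4,-267.0,105])-[309.55,84.55])*10)
for z in (115,117,160,190):print(z,(proj(cs,[580.5,-267.1,z])-[309.55,84.55])*10)
```

```text
[327.87811353 405.37301857]
115 [332.68464101 367.56299937]
117 [333.71478355 360.0021039 ]
160 [356.8350975 190.3068734]
190 [374.14885776  63.22976947]
```

View pics/g.png

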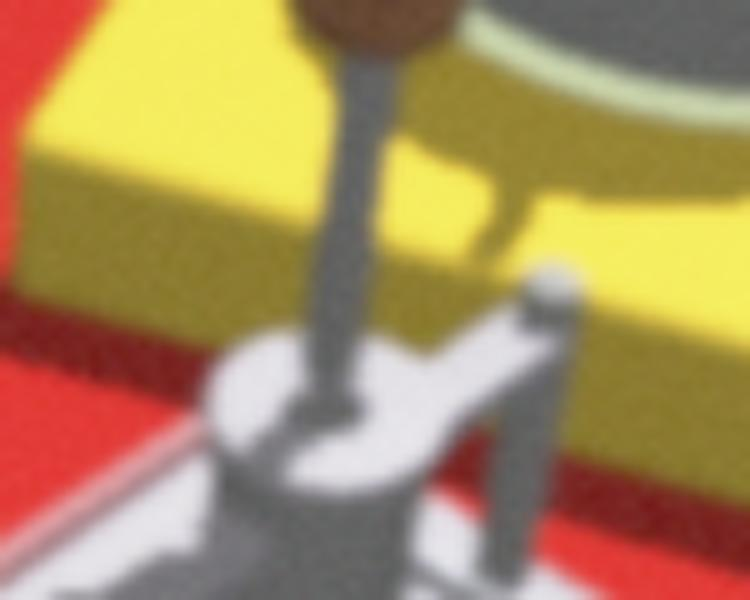

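Run:
```python
from h import *
r=servo_line([*P,183],Q,velocity=30,stop_force=5); print(r); st()
```

```text
False
 t11.51 [ 580.55 -267.11  183.36] F [-0.16  0.6  -1.05] M [-0.05  0.02  0.04] gap0.225
```

Run:
```python
from h import *
r=servo_line([*P,158],Q,velocity=12,stop_force=4.5); print(r); st(); hold(.2); st()
```

```text
True
 t12.63 [ 580.39 -266.99  170.71] F [-0.09 -0.19  5.49] M [-0.08  0.03  0.03] gap0.226
 t12.83 [ 580.42 -266.99  170.74] F [0.67 0.71 5.31] M [-0.06  0.   -0.02] gap0.222
```

Run:
```python
from h import *
z=state()['eef_pos'][2]; free=0
def fz(): return np.mean([state()['ft_force'][2] for _ in range(4)])
f=fz(); n=0
while z>150:
    z-=1.5
    r=servo_line([*P,z],Q,velocity=10,stop_force=max(3.5,14.5-f)); s=state(); f=fz()
    print('%.2f z%.2f f%.1f %s'%(s['time_s'],s['eef_pos'][2],f,r), np.round(s['ft_force'],1))
    if r or f<1.5:
        break
st()
```

```text
13.08 z170.66 f8.1 False [-2.   0.4  8.1]
13.38 z169.52 f8.4 False [-1.5  0.8  8.4]
13.68 z168.22 f9.7 False [-2.1  0.4  9.7]
13.98 z166.83 f9.4 False [-1.6  0.8  9.4]
14.28 z165.46 f10.1 False [-0.4  0.6 10.1]
14.58 z163.99 f9.9 False [-0.8  0.2  9.9]
14.88 z162.54 f9.5 False [-1.1 -0.3  9.5]
15.18 z161.01 f9.5 False [-1.1  1.   9.5]
15.48 z159.52 f10.5 False [-1.4  0.2 10.5]
15.78 z158.00 f8.9 False [-0.5  1.4  8.9]
16.08 z156.51 f9.6 False [-1.   0.5  9.6]
16.38 z155.02 f10.0 False [-0.9  0.5 10. ]
16.68 z153.50 f9.1 False [0.2 1.2 9.1]
16.98 z152.00 f9.9 False [-0.6  2.   9.9]
 t16.98 [ 581.48 -267.62  152.  ] F [-0.65  1.97  9.92] M [0.06 0.32 0.03] gap0.228
```

Run:
```python
from h import *
z=152.0
def fz(): return state()['ft_force'][2]
f=fz()
while z>131.5:
    z-=1.0
    r=servo_line([*P,z],Q,velocity=10,stop_force=max(4.5,14.5-f)); s=state(); f=fz()
    print('%.2f z%.2f f%.1f %s'%(s['time_s'],s['eef_pos'][2],f,r), np.round(s['ft_force'][:2],1))
    if r or f<4.5:
        break
hold(.1);st()
```

```text
17.19 z152.10 f3.9 True [ 0.6 -0. ]
 t17.29 [ 581.01 -267.32  152.07] F [1.2  0.64 4.52] M [-0.09 -0.02  0.01] gap0.228
```

Run:
```python
from h import *
z=150.5
def fz(): return state()['ft_force'][2]
f=fz()
while z>128.5:
    z-=1.0
    r=servo_line([*P,z],Q,velocity=10,stop_force=max(4.5,14.5-f)); s=state(); f=fz()
    print('%.2f cmd%.1f z%.2f f%.1f %s'%(s['time_s'],z,s['eef_pos'][2],f,r), np.round(s['ft_force'][:2],1))
    if r or f<4.5:
        break
st();hold(.1);st()
```

```text
17.64 cmd149.5 z150.84 f8.3 False [-0.7  0.2]
17.89 cmd148.5 z150.01 f9.4 False [-1.  -0.3]
18.14 cmd147.5 z149.11 f9.6 False [-0.6  0.3]
18.39 cmd146.5 z148.06 f9.7 False [-0.3 -0.2]
18.64 cmd145.5 z147.03 f9.8 False [-0.5  0.4]
18.89 cmd144.5 z146.04 f8.8 False [-1.1  0.6]
19.14 cmd143.5 z144.98 f9.6 False [-0.1 -0.3]
19.39 cmd142.5 z143.97 f9.0 False [-0.  -0.5]
19.64 cmd141.5 z142.92 f9.2 False [-0.6  1. ]
19.89 cmd140.5 z141.77 f7.9 False [-0.8  0.3]
20.14 cmd139.5 z140.49 f7.3 False [-0.9  0. ]
20.39 cmd138.5 z137.44 f-1.0 False [ 0.1 -0.2]
 t20.39 [ 579.76 -266.65  137.44] F [ 0.07 -0.23 -1.02] M [ 0.03  0.03 -0.03] gap0.223
 t20.49 [ 579.74 -266.65  137.35] F [ 0.19 -0.21 -1.53] M [-0.09  0.04  0.03] gap0.221
```

Run:
```python
from h import *
snap('side','s4')
r=servo_line([*P,185],Q,velocity=50,stop_force=8); print(r);st()
if not r:
    r=servo_line([*P,220],Q,velocity=60,stop_force=8); print(r);st()
    snap('side','s5')
    s=cv2.imread('pics/s5.png'); q=cv2.imread('pics/s4.png')
    cv2.imwrite('pics/g.png',np.hstack([cv2.resize(i[100:200,285:390],None,fx=3.7,fy=3.7,interpolation=cv2.INTER_CUBIC) for i in (q,s)]))
```

```text
False
 t21.62 [ 580.13 -266.85  184.43] F [-0.19 -0.1  -2.31] M [-0.09  0.05 -0.01] gap0.224
False
 t22.36 [ 580.35 -266.96  219.9 ] F [ 0.19 -0.35 -1.02] M [-0.07  0.06  0.02] gap0.219
```

View pics/g.png

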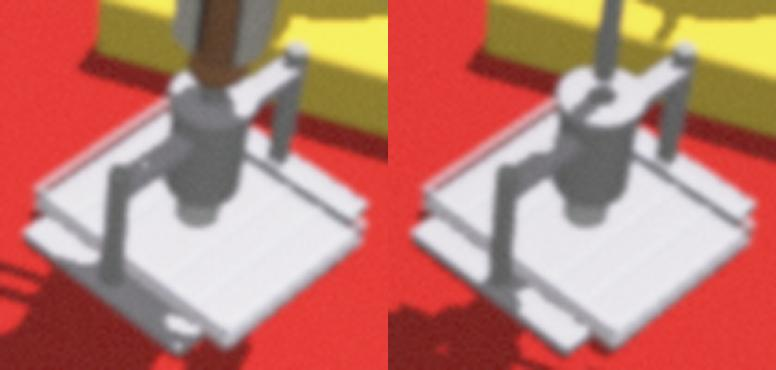

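Run:
```python
from h import *
X=[537.1,186.4]
servo_line([*P,264],Q,velocity=120)
servo_line([*X,264],Q,velocity=250)
servo_line([*X,232],Q,velocity=80); hold(.3); st()
snap('side','s6')
s=cv2.imread('pics/s6.png')
cv2.imwrite('pics/e.png',cv2.resize(s[240:360,215:305],None,fx=5,fy=5,interpolation=cv2.INTER_CUBIC))
cs=camera_info('side')
for z in (115,130,132,160,190):print(z,(proj(cs,[*X,z])-[214.6,239.6])*5)
```

```text
t25.75 [537.36 186.51 232.56] F [-0.2  -0.1  -1.05] M [-0.11  0.1  -0.04] gap0.223
115 [240.18535158 400.95375688]
130 [237.61114768 379.95296858]
132 [237.25994086 377.08776429]
160 [232.13328607 335.26365229]
190 [226.16721564 286.59144637]
```

View pics/e.png

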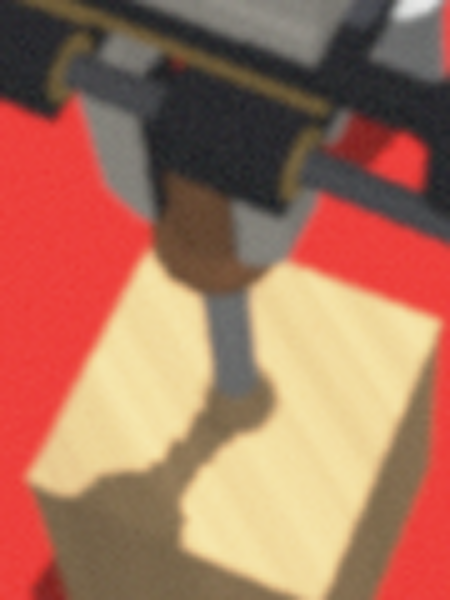

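Run:
```python
from h import *
X=[537.1,186.4]
r=servo_line([*X,145],Q,velocity=60,stop_force=6); print(r);st()
if not r:
    r=servo_line([*X,126],Q,velocity=15,stop_force=5); print(r);st()
```

```text
False
 t27.40 [537.44 186.48 145.54] F [-0.39  0.19 -1.36] M [-0.06  0.11 -0.02] gap0.217
True
 t28.33 [536.99 186.38 129.94] F [-0.53  0.26  4.23] M [-0.04  0.07 -0.01] gap0.222
```

Run:
```python
from h import *
X=[537.1,186.4]
gripper_to(0.6); hold(.2); st()
servo_line([*X,240],Q,velocity=80); 
move_pose([420,330,300],Q); hold(.3); st()
snap('side','s7'); snap('top','t7')
```

```text
t29.29 [536.09 186.14 128.72] F [-0.76 -0.61  0.74] M [-0.08  0.06  0.02] gap0.600
 t31.93 [420.62 329.06 299.37] F [-0.35 -0.47 -0.74] M [-0.05  0.06 -0.03] gap0.601
```

View pics/s7.png

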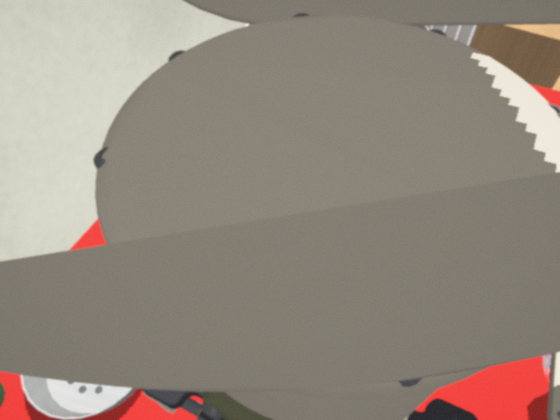

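View pics/t7.png

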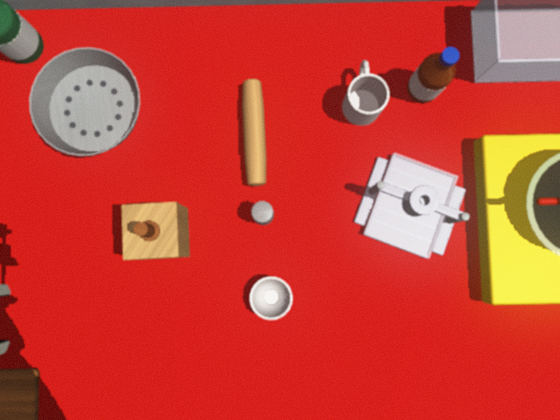

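Run:
```python
from h import *
ct=camera_info('top')
for f in('top0','t7'):
    d=np.load(f'pics/{f}.npy'); print(back(ct,140,229,np.median(d[227:232,138:143])))
movej([1.132,0.13,1.488,0,1.523,-0.085]); hold(.3); st()
snap('side','s8')
s=cv2.imread('pics/s8.png'); cv2.imwrite('pics/g.png',np.hstack([cv2.resize(s[105:205,285:390],None,fx=3.7,fy=3.7,interpolation=cv2.INTER_CUBIC),cv2.resize(s[280:380,215:320],None,fx=3.7,fy=3.7,interpolation=cv2.INTER_CUBIC)]))
```

```text
[537.17215092 185.76351042 175.15842005]
[537.14761413 185.65233591 175.59433112]
 t33.57 [208.57 562.81 219.35] F [ 0.03  0.29 -0.89] M [-0.02  0.    0.02] gap0.604
```

View pics/g.png

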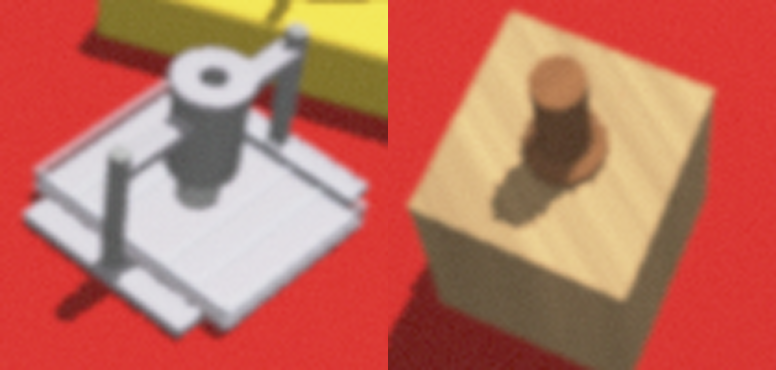

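The piston stands on the tray under the barrel and the rod hangs upright in its holder.

```bash
python3 -c "
from cell import *
job_done()"
```

```text
the job is handed in; nothing more can be done
```

The piston is out of the barrel and on the tray, the push rod is back in its holder, and the job is handed in. It took about 34 s of the 67 s allowed.

- **Pushing:** I put the rod through the cap hole and found the piston by touch. I then pushed in small steps at about 8–10.5 N measured on the tool, or up to about 12 N on the piston once the rod's weight is added. The force dropped to zero after about 31 mm, and I stopped there.
- **A slip on the way:** one pushing step was commanded slightly too high. It eased the force to about 4 N for a moment before I carried on; this did no harm.
- **Piston check:** the last side picture shows it standing on the tray under the barrel. I did not measure its height.
- **Rod check:** the handle's top measures (537, 186, 175.6 mm), against (537, 186, 175.2 mm) before, and the rod looks upright.
- **Other things:** the salt shaker, bowl, rolling pin and mug appear unmoved in the top picture. The arm is back at its start pose, touching nothing.

No final check failed.

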